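Stack the tile painter's palette dishes and put the lid on

TASK

Stack the tile painter's white palette dishes in the middle of the round wooden coaster (not the square one): first the large dish, then the middle one, then the small one, each upright with its foot inside the well of the dish below, and last put the lid on the small dish, knob up and lying flat. Set each piece down gently without dropping it, and leave the jar and the brush rest where they are.

Things in the scene. Friction and masses are not known exactly. Their poses are not given: they have to be found in the camera images.
- large_dish: The largest of three loose white round palette dishes (brown line on the side, brown flower inside), alike but for size. Side 64 mm diameter, straight from 12 mm up to the rim at 34 mm; foot 48 mm diameter, 9 mm high; open well on top 56 mm diameter, 8 mm deep (floor 26 mm above the underside). 160 g. Origin: centre of underside, z up
- middle_dish: The middle-sized of three loose white round palette dishes (brown line on the side, brown flower inside), alike but for size. Side 54 mm diameter, straight from 12 mm up to the rim at 34 mm; foot 44 mm diameter, 9 mm high; open well on top 46 mm diameter, 8 mm deep (floor 26 mm above the underside). 120 g. Origin: centre of underside, z up. Seated: 26 mm above the large dish's origin
- small_dish: The smallest of three loose white round palette dishes (brown line on the side, brown flower inside), alike but for size. Side 44 mm diameter, straight from 12 mm up to the rim at 34 mm; foot 34 mm diameter, 9 mm high; open well on top 36 mm diameter, 8 mm deep (floor 26 mm above the underside). 80 g. Origin: centre of underside, z up. Seated: 26 mm above the middle dish's origin
- lid: Loose white round lid, knob up: plug 26 mm diameter (0 to 5 mm up), disc 50 mm diameter (5 to 11 mm up), central upright round knob 18 mm diameter (11 to 33 mm up), thin brown ring round the knob. 50 g. Origin: centre of the plug's underside, z up. Seated: plug in the small dish's well, disc flat on its rim, origin 29 mm above the small dish's origin
- coaster: ROUND brown wooden coaster, fixed to the mat, 90 mm diameter, 12 mm thick. Origin: centre of its underside (top is at +12 mm)
- trivet: SQUARE brown wooden trivet, 85 x 85 mm, 12 mm thick, fixed; not for this job. Origin: centre of its underside
- jar: Bystander: loose squat amber glass jar with black cap, about 48 mm diameter, 45 mm tall. Origin: centre of its underside
- brush_rest: Bystander: loose dark wooden notched brush rest, 30 x 80 mm (x, y), 24 mm tall. Origin: centre of its underside
Mind the look-alikes: they are no part of the job. Leave any blue look-alike of the small_dish alone.

How it is judged (in metres and radians):
On the way, in this order (a step that is already met when the one before it is completed fails the run):
1. the large dish sits on the round coaster (horizontal distance between large_dish and coaster below 0.015 m and z of large_dish in the frame of coaster between 0.009 and 0.015 m and angle between large_dish's own z axis and vertical below 0.12 rad), for 0.2 s.
2. the middle dish sits in the large dish, with those below it still in place (all of step 1 and horizontal distance between middle_dish and large_dish below 0.009 m and z of middle_dish in the frame of large_dish between 0.023 and 0.029 m and angle between middle_dish's own z axis and vertical below 0.12 rad), for 0.2 s.
3. the small dish sits in the middle dish, with those below it still in place (all of step 2 and horizontal distance between small_dish and middle_dish below 0.009 m and z of small_dish in the frame of middle_dish between 0.023 and 0.029 m and angle between small_dish's own z axis and vertical below 0.12 rad), for 0.2 s.
4. the lid sits on the small dish, with those below it still in place (all of step 3 and horizontal distance between lid and small_dish below 0.009 m and z of lid in the frame of small_dish between 0.026 and 0.032 m and angle between lid's own z axis and vertical below 0.12 rad), for 0.2 s.
At the end, for the whole second after the job is handed in: Large dish on the round coaster within 15 mm of its centre; middle dish in the large, small in the middle, lid on the small, each within 9 mm sideways of the piece below and 3 mm of its seated height; all upright (0.12 rad), at rest, released (all of step 4 and linear speed of each of large_dish, middle_dish, small_dish, lid below 0.02 m/s and contact force between the fingers and large_dish below 0.2 N and contact force between the fingers and middle_dish below 0.2 N and contact force between the fingers and small_dish below 0.2 N and contact force between the fingers and lid below 0.2 N); the robot touches nothing.
It fails at once if the jar or the brush rest is pushed more than 20 mm from its place (distance of any of jar, brush_rest from where it was at the start of the episode above 0.02 m).
It fails at once if the large dish is dropped (moves faster than 0.6 m/s with no finger on it: a fall of about 2 cm or more) (linear speed of large_dish above 0.6 m/s and contact force between the fingers and large_dish below 0.05 N).
It fails at once if the middle dish is dropped (moves faster than 0.6 m/s with no finger on it: a fall of about 2 cm or more) (linear speed of middle_dish above 0.6 m/s and contact force between the fingers and middle_dish below 0.05 N).
It fails at once if the small dish is dropped (moves faster than 0.6 m/s with no finger on it: a fall of about 2 cm or more) (linear speed of small_dish above 0.6 m/s and contact force between the fingers and small_dish below 0.05 N).
It fails at once if the lid is dropped (moves faster than 0.6 m/s with no finger on it: a fall of about 2 cm or more) (linear speed of lid above 0.6 m/s and contact force between the fingers and lid below 0.05 N).
It also fails if it takes over 104 s, if anything falls off the work surface, if the arm or the gripper's body presses on something with over 40 N, if the wrist force passes 120 N, or if a joint passes its speed limit or range.

ROBOT

A 6-joint arm with a two-finger parallel gripper is mounted at the origin on the work surface. World frame = base frame: x ahead of the robot, y to its left, z up, the work surface at z = 0. Lengths are in m, angles in degrees, forces in N, time in s.
With the tool pointing down it reaches from about 0.4 to 0.825 m from the base axis. Payload 7 kg.
Tool frame: the origin (TCP) lies on the front face of the gripper's body, between the roots of the fingers; the fingertips stand 66 mm ahead of it and the grasp point (between the pads) lies 47 mm ahead of it; z points along the fingers, y is the line along which they close (so a half turn about z gives the same grasp; the last joint's range is limited). The gripper opens to 88 mm and grips with 3 to 60 N. Pads are 19 mm wide; open, the fingers measure 130 mm over their backs; the gripper's body (78 mm by 193 mm) begins 47 mm behind the grasp point.
Start: joints at [83.715, 20.546, 0.682, 0, -70.136, -16.507], TCP at [0.261, 0.622, 0.292] pointing down, gripper open.
Joint ranges: [-176.03, 176.03], [-82.01, 121.73], [-58.28, 71.71], [-173.87, 95.51], [-174.79, -0.11], [-173.66, 173.66]. Speed limits (degrees/s): [136.94, 136.94, 172.46, 180, 180, 180].

INTERFACE

Orientations are given as [roll, pitch, yaw] about the fixed x, y, z axes, in that order (R = Rz(yaw) Ry(pitch) Rx(roll)).
In Python, from plant import ctrl gives the robot as it stands.
- The arm moves only by the tool send_rows, never from a script. Its argument "deltas" is a list of rows, each a list of 2 entries, a list of its own where there are three numbers: the shift along the tool's x, y, z each as a share of 800 mm, from -1 to 1, then the turn about the tool's z as a share of 90 degrees, from -1 to 1. A call has exactly 5 rows; each row is the pose to reach, as a shift and turn from the pose commanded when the call began, along the tool's axes at that moment; what a row does not reach only later rows make up. A row lasts 1/12 s, in which the tool goes at most 41.7 mm and 7.16 degrees, less where a joint would pass 70% of its speed; a pose out of reach is approached as far as the arm can. A call with a number of a shift or a turn outside -1 to 1 is refused whole. A call with a gripper value outside its range is refused whole. "gripper" is the opening, from 0 (shut) to 1 (fully open), set as the call begins (left out, the last holds). The fingers move at their own pace and stop on an object; the grip force is fixed at half the most. Time passes only in rows, so rows that repeat a pose let the fingers close, or fill a call up. It gives the time, the measured TCP pose, the force, the opening and the grip force at its end, in the units of the state.
- ctrl.get_obs(): the state, without advancing time (a new reading comes with each control period).
- ctrl.snapshot(name): name is "side" or "top"; returns a dict with "color" (384x512x3 uint8, red, green, blue), "vertical_fov" (degrees; the focal length in pixels is half the picture's height over the tangent of half this angle, whatever the lens; pixels are square), "cx", "cy" (the principal point, pixels), "k1" (the pictures are not rectified: a ray, as slopes to the right and down, at radius r is drawn at 1 + k1 r^2 times it, then the intrinsics apply), "rvec" (rotation vector, rad) and "tvec" (3), from world to camera coordinates, as OpenCV has them. Camera axes: x right, y down, z forward; pixel columns grow to the right and rows downward; lengths in m; the calibration is good to about 2 mm. A picture is of the moment at which its call begins. There is no depth.
- ctrl.close_job(): hands the job in; it is judged then, once.
Trained networks look in a picture, given as the dict that the camera call returned (one of the last four; its "shot" number tells which), for a name from the list of things; names that differ only in an ending like _2 or _b are one class to them, and where a whole thing is asked for, a point or a joint stands for the part that bears it (a point fixed in the world has none). Each returns a list of dicts, best first, with "conf" (0 to 1); they miss things now and then, are a little off and sometimes report something else, mostly with a low value. They report only what shows in the picture. A call takes as long as a camera call. They do not tell look-alikes from the thing itself.
- ctrl.boxes_of(picture, thing): "xy" ([column, row] as shares, 0 to 1, of the picture: columns of its width, rows of its height, amid what is visible of it).
- ctrl.cut_out(picture, thing): "pixels" (384x512 bool, what is visible of it) and "xy" ([column, row] as shares, 0 to 1, of the picture: columns of its width, rows of its height, amid what is visible of it).
The state is a dict: "clock": time; "joint_pos": joint angles; "qvel": joint speeds; "tau": joint torques, N m; "tool_pos": TCP position; "orientation": TCP orientation; "force": force on the tool from outside, world axes, zero at the start; "moment": the same for the moment, N m; "opening": finger opening in m; "gripper_force": force on a finger pad.
Only numpy, scipy, OpenCV 4.12 (cv2) and the standard library are available. Lean on these libraries where they do the work, as an engineer would, in place of code of your own. Each camera call takes 0.05 s, during which the arm holds its last target. There are 200 camera calls.

## Working session

There is one attempt and no reset: what is moved stays moved. The work goes in short steps, Python scripts to look and compute and a tool call to move; the robot and the scene stay as the last step left them, time stands still between calls to the robot, and variables do not carry over. Pictures are saved under pics/ and viewed, at most 14 in all, crops included, and the job is handed in when it is done.

Besides the shell and the picture viewer there is one more tool, called after ">>>" by a JSON object that holds its "op" and its "data", one argument or row to a line. send_rows: Moves the arm, as the interface text tells. Shift numbers are shares of 800 mm and turn numbers shares of 90 degrees, none past 1 either way. Its arguments: {"type":"object","properties":{"deltas":{"type":"array","items":{"type":"array"}},"gripper":{"type":"number"}},"required":["deltas"]}

```bash
mkdir -p pics; ls; cat > h.py <<'E'
import numpy as np, cv2
from plant import ctrl
def cam(s):
    f=192/np.tan(np.radians(s["vertical_fov"])/2)
    K=np.array([[f,0,s["cx"]],[0,f,s["cy"]],[0,0,1]]);R=cv2.Rodrigues(np.array(s["rvec"],float))[0]
    return K,np.array([s["k1"],0,0,0,0.]),R,np.array(s["tvec"],float).ravel()
def ray(s,px,z):
    K,d,R,t=cam(s)
    n=cv2.undistortPoints(np.array([[px]],float),K,d)[0,0]
    v=R.T@np.array([n[0],n[1],1]);c=-R.T@t
    return c+v*(z-c[2])/v[2]
def proj(s,P):
    K,d,R,t=cam(s)
    return cv2.projectPoints(np.array(P,float).reshape(-1,1,3),cv2.Rodrigues(R)[0],t,K,d)[0][:,0]
E
python3 - <<'E'
from h import *
T=["large_dish","middle_dish","small_dish","lid","coaster","trivet","jar","brush_rest"]
Z=dict(large_dish=.034,middle_dish=.034,small_dish=.034,lid=.02,coaster=.012,trivet=.012,jar=.045,brush_rest=.02)
print(ctrl.get_obs())
for n in ["top","side"]:
    s=ctrl.snapshot(n);cv2.imwrite(f"pics/{n}0.png",s["color"][:,:,::-1])
    print(n,{k:v for k,v in s.items() if k!="color"})
    for t in T:
        for b in ctrl.boxes_of(s,t):
            p=np.array(b["xy"])*[512,384]; print(t,round(b["conf"],2),p.round(),ray(s,p,Z[t]).round(3))
E
```

```text
pics
{'clock': 0.0, 'joint_pos': array([ 8.37145302e+01,  2.05927677e+01,  6.32565809e-01, -2.19747900e-02,
       -7.01361763e+01, -1.65082481e+01]), 'qvel': array([-0.06877796,  0.03927689, -0.00982144,  0.042985  , -0.06852808,
        0.00105087]), 'tau': array([ 8.32399819e-04, -5.82725751e+01,  2.93051648e+01,  6.99758291e+00,
        6.78404438e-03, -1.48048230e-04]), 'tool_pos': array([0.26134787, 0.6219233 , 0.29119255]), 'orientation': array([ 1.79901724e+02, -7.58322091e-03, -2.28011955e+01]), 'force': array([1.18567617, 0.17142115, 0.97755165]), 'moment': array([ 0.00882405, -0.01294618, -0.0284347 ]), 'gripper_force': 0.0, 'opening': 0.08744989549193544}
top {'vertical_fov': 50.874409038474795, 'cx': 258.7198943988146, 'cy': 198.8554784412043, 'k1': -0.034725694805224985, 'rvec': array([ 2.15557528, -2.20547832,  0.01386384]), 'tvec': array([0.0266978 , 0.57509994, 0.92581751]), 'shot': 1}
large_dish 0.57 [161. 236.] [0.495 0.238 0.034]
large_dish 0.45 [231. 236.] [0.491 0.077 0.034]
middle_dish 0.79 [222. 173.] [0.636 0.096 0.034]
small_dish 0.75 [258. 145.] [0.699 0.01
[... 486 characters left out ...]
.10516136951981381, 'rvec': array([ 2.10022067, -0.42525056,  0.23561997]), 'tvec': array([-0.54623551,  0.13917289,  0.67991933]), 'shot': 2}
large_dish 0.89 [171. 155.] [0.483 0.209 0.034]
large_dish 0.18 [197. 234.] [ 0.45  -0.101  0.034]
middle_dish 0.66 [253. 166.] [0.634 0.084 0.034]
small_dish 0.95 [320. 198.] [ 0.703 -0.084  0.034]
lid 0.7 [232. 153.] [0.625 0.189 0.02 ]
lid 0.63 [189. 191.] [0.482 0.06  0.02 ]
coaster 0.8 [321. 257.] [ 0.63  -0.214  0.012]
trivet 0.94 [229. 152.] [0.625 0.208 0.012]
jar 0.73 [172. 154.] [0.48  0.188 0.045]
jar 0.63 [197. 231.] [ 0.45  -0.108  0.045]
brush_rest 0.88 [242. 294.] [ 0.474 -0.25   0.02 ]
brush_rest 0.57 [195. 232.] [ 0.454 -0.077  0.02 ]
```

View pics/top0.png

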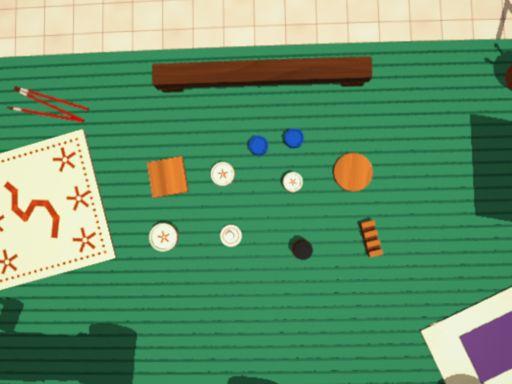

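View pics/side0.png

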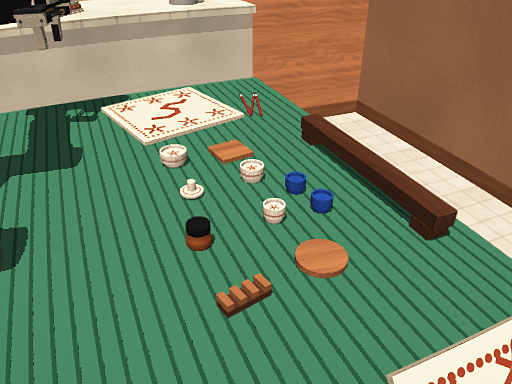

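Top view: large dish (163,237), middle (222,174), white small (292,182), lid (231,236), round coaster (353,172) and square trivet (167,176). Small-dish candidates are white (292,182), blue (258,145) and blue (293,137). Only the white one fits; I'll confirm it in a crop and fit silhouettes for the poses.

```bash
cat >> h.py <<'E'
from scipy.optimize import least_squares
PR={"large_dish":[(24,0),(24,9),(32,12),(32,34)],"middle_dish":[(22,0),(22,9),(27,12),(27,34)],"small_dish":[(17,0),(17,9),(22,12),(22,34)],
"lid":[(13,0),(25,5),(25,11),(9,11),(9,33)],"coaster":[(45,0),(45,12)]}
A=np.linspace(0,2*np.pi,72,endpoint=False)
def pts(t,x,y,z0=0,only=None):
    return np.array([[x+r*.001*np.cos(a),y+r*.001*np.sin(a),z0+z*.001] for r,z in (only or PR[t]) for a in A])
def hullc(p):
    h=cv2.convexHull(np.float32(p));m=cv2.moments(h);return np.array([m["m10"]/m["m00"],m["m01"]/m["m00"]]),m["m00"]
def mask(s,t):
    c=s["color"].astype(int);hsv=cv2.cvtColor(s["color"],cv2.COLOR_RGB2HSV)
    if t=="coaster": m=(c[:,:,0]>c[:,:,1]+25)&(c[:,:,0]>90)
    else: m=(c[:,:,0]>c[:,:,1]-15)&(c.max(2)>70)
    return m
def meas(s,t,xy,z0=0):
    q=proj(s,pts(t,*xy,z0));lo=q.min(0)-7;hi=q.max(0)+7
    m=mask(s,t).astype(np.uint8);w=np.zeros_like(m);a,b=np.maximum(lo,0).astype(int);e,f=hi.astype(int);w[b:f,a:e]=m[b:f,a:e]
    n,l,st,_=cv2.connectedComponentsWithStats(w)
    k=1+np.argmax(st[1:,4]);yy,xx=np.nonzero(l==k)
    P=np.concatenate([np.c_[xx+dx,yy+dy] for dx in(-.5,.5) for dy in(-.5,.5)])
    return hullc(P)
def fit(ss,t,x0,z0=0):
    x=np.array(x0,float)
    for _ in range(2):
        M=[meas(s,t,x,z0) for s in ss]
        r=least_squares(lambda v:np.concatenate([hullc(proj(s,pts(t,*v,z0)))[0]-m[0] for s,m in zip(ss,M)]),x,diff_step=1e-4,x_scale=.01);x=r.x
    return x,r.fun,[m[1]/hullc(proj(s,pts(t,*x,z0)))[1] for s,m in zip(ss,M)]
E
python3 - <<'E'
from h import *
ss=[ctrl.snapshot(n) for n in("top","side")]
G={"large_dish":(.492,.234),"middle_dish":(.634,.094),"small_dish":(.61,-.064),"lid":(.487,.08),"coaster":(.63,-.205)}
for t,g in G.items():
    for u in([ss[0]],[ss[1]],ss):
        x,f,a=fit(u,t,g);print(t,x.round(4),f.round(2),np.round(a,2))
    if 1:
        for s,c in zip(ss,[0,1]): pass
o=[]
for s in ss:
    im=s["color"][:,:,::-1].copy();im=cv2.resize(im,None,fx=3,fy=3,interpolation=cv2.INTER_CUBIC)
    o.append(im)
a=o[0][380:780,440:1140];b=o[1][400:820,480:1080]
cv2.imwrite("pics/crop.png",cv2.resize(np.vstack([a[:,:600],b]),None,fx=.7,fy=.7))
E
```

```text
large_dish [0.4937 0.2349] [-0. -0.] [1.03]
large_dish [0.4921 0.2329] [ 0. -0.] [1.06]
large_dish [0.4931 0.2346] [ 0.11  0.28  0.23 -0.39] [1.03 1.07]
middle_dish [0.6356 0.0958] [-0.  0.] [1.04]
middle_dish [0.6343 0.0939] [ 0. -0.] [1.04]
middle_dish [0.6352 0.0955] [ 0.15  0.17  0.1  -0.4 ] [1.04 1.05]
small_dish [ 0.6128 -0.0639] [0. 0.] [1.07]
small_dish [ 0.612  -0.0672] [-0.  0.] [1.03]
small_dish [ 0.6128 -0.065 ] [ 0.48  0.01 -0.13 -0.66] [1.07 1.04]
lid [0.4926 0.0818] [-0. -0.] [0.98]
lid [0.4915 0.079 ] [ 0. -0.] [1.06]
lid [0.4922 0.0811] [ 0.3   0.15  0.03 -0.56] [0.98 1.06]
coaster [ 0.6342 -0.2074] [-0.  0.] [1.02]
coaster [ 0.634  -0.2083] [-0. -0.] [0.99]
coaster [ 0.6342 -0.2078] [ 0.18  0.02 -0.03 -0.18] [1.02 0.99]
```

View pics/crop.png

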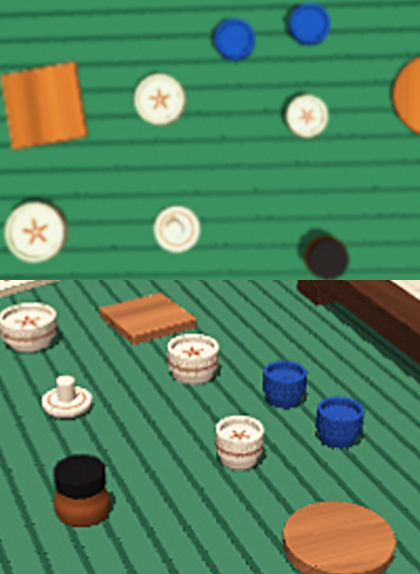

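The crop confirms it: the white small dish with the brown flower (crop (307,116) in the top half, (240,442) in the side half) is the one. Both blue dishes are decoys. The fitted silhouette areas match the given sizes. Now moving.

>>> {"op": "send_rows", "data": {
  "deltas": [
    [[0.04, 0.03, 0], -0.06],
    [[0.08, 0.06, 0], -0.12],
    [[0.12, 0.09, 0], -0.18],
    [[0.16, 0.12, 0], -0.2533],
    [[0.2, 0.147, 0], -0.2533]
  ],
  "gripper": 1
}}

```text
clock: 1.42
tool_pos: [0.3639, 0.45, 0.2924]
orientation: [-180.0, -0.0, 0.4]
force: [0.9, -0.4, 0.1]
opening: 0.0876
gripper_force: 0.0
```

>>> {"op": "send_rows", "data": {
  "deltas": [
    [[0.024, 0.04, 0], 0],
    [[0.048, 0.08, 0], 0],
    [[0.072, 0.12, 0], 0],
    [[0.096, 0.16, 0], 0],
    [[0.12, 0.2, 0], 0]
  ]
}}

```text
clock: 1.83
tool_pos: [0.46, 0.2902, 0.2926]
orientation: [-180.0, -0.0, 0.0]
force: [-0.3, 1.4, -0.2]
opening: 0.0876
gripper_force: 0.0
```

>>> {"op": "send_rows", "data": {
  "deltas": [
    [[0.02, 0.034, 0.02], 0],
    [[0.035, 0.06, 0.06], 0],
    [[0.042, 0.0705, 0.1], 0],
    [[0.042, 0.0705, 0.14], 0],
    [[0.042, 0.0705, 0.16], 0]
  ]
}}

```text
clock: 2.25
tool_pos: [0.4921, 0.2334, 0.1608]
orientation: [179.9, 0.2, -0.1]
force: [-1.6, 0.0, -1.0]
opening: 0.0878
gripper_force: 0.0
```

>>> {"op": "send_rows", "data": {
  "deltas": [
    [[0, 0, 0], 0],
    [[0, 0, 0], 0],
    [[0, 0, 0], 0],
    [[0, 0, 0], 0],
    [[0, 0, 0], 0]
  ]
}}

```text
clock: 2.67
tool_pos: [0.4936, 0.2363, 0.1658]
orientation: [-179.9, -0.1, 0.0]
force: [0.6, 1.0, -0.5]
opening: 0.0877
gripper_force: 0.0
```

>>> {"op": "send_rows", "data": {
  "deltas": [
    [[0, 0, 0.03], 0],
    [[0, 0, 0.06], 0],
    [[0, 0, 0.085], 0],
    [[0, 0, 0.1], 0],
    [[0, 0, 0.1075], 0]
  ]
}}

```text
clock: 3.08
tool_pos: [0.4927, 0.2354, 0.0773]
orientation: [180.0, 0.0, 0.0]
force: [-0.0, -0.2, 1.1]
opening: 0.0876
gripper_force: 0.0
```

>>> {"op": "send_rows", "data": {
  "deltas": [
    [[0, 0, 0], 0],
    [[0, 0, 0], 0],
    [[0, 0, 0], 0],
    [[0, 0, 0], 0],
    [[0, 0, 0], 0]
  ],
  "gripper": 0.6
}}

```text
clock: 3.5
tool_pos: [0.4935, 0.2359, 0.0793]
orientation: [-179.9, -0.1, 0.0]
force: [-1.1, -0.3, 4.4]
opening: 0.0631
gripper_force: 30.0
```

>>> {"op": "send_rows", "data": {
  "deltas": [
    [[0, 0, 0], 0],
    [[0, 0, 0], 0],
    [[0, 0, 0], 0],
    [[0, 0, 0], 0],
    [[0, 0, 0], 0]
  ]
}}

```text
clock: 3.92
tool_pos: [0.4935, 0.2358, 0.0792]
orientation: [-179.9, -0.1, 0.0]
force: [-1.6, -0.1, 7.3]
opening: 0.0634
gripper_force: 30.0
```

```bash
python3 - <<'E'
from h import *
ss=[ctrl.snapshot(n) for n in("top","side")]
o=ctrl.get_obs();print(o["tool_pos"],o["opening"],o["gripper_force"])
cv2.imwrite("pics/g1.png",np.hstack([cv2.resize(ss[0]["color"][190:280,110:220,::-1],None,fx=3.5,fy=3.5),cv2.resize(ss[1]["color"][100:190,115:225,::-1],None,fx=3.5,fy=3.5)]))
E
```

```text
[0.49351215 0.23588487 0.07925509] 0.06330497933230828 30.001385961659253
```

View pics/g1.png

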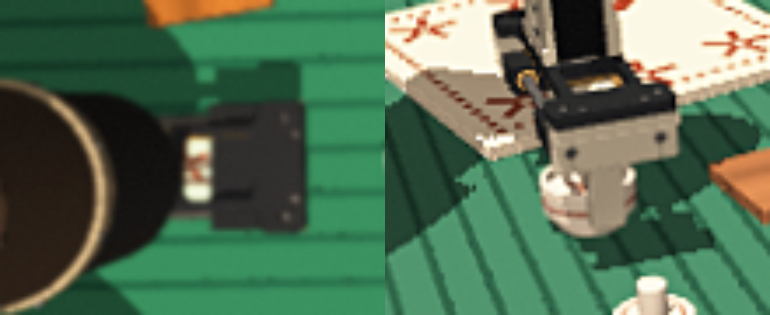

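Gripped well: the side view shows the dish between the fingers. Lifting and carrying.

>>> {"op": "send_rows", "data": {
  "deltas": [
    [[0, 0, -0.01], 0],
    [[0, 0, -0.035], 0],
    [[0, 0, -0.07], 0],
    [[0, 0, -0.105], 0],
    [[0, 0, -0.125], 0]
  ]
}}

```text
clock: 4.43
tool_pos: [0.4937, 0.2359, 0.1816]
orientation: [-179.9, -0.1, 0.0]
force: [0.5, 0.6, -1.9]
opening: 0.0633
gripper_force: 30.0
```

>>> {"op": "send_rows", "data": {
  "deltas": [
    [[0.006, 0.02, 0], 0],
    [[0.016, 0.05, 0], 0],
    [[0.028, 0.09, 0], 0],
    [[0.042, 0.133, 0], 0],
    [[0.056, 0.176, 0], 0]
  ]
}}

```text
clock: 4.85
tool_pos: [0.5378, 0.0935, 0.1788]
orientation: [-180.0, -0.0, 0.1]
force: [0.1, -0.1, -1.5]
opening: 0.0631
gripper_force: 30.0
```

>>> {"op": "send_rows", "data": {
  "deltas": [
    [[0.014, 0.044, 0], 0],
    [[0.028, 0.088, 0], 0],
    [[0.042, 0.133, 0], 0],
    [[0.056, 0.176, 0], 0],
    [[0.07, 0.22, 0], 0]
  ]
}}

```text
clock: 5.27
tool_pos: [0.5939, -0.0831, 0.1787]
orientation: [-180.0, -0.0, -0.0]
force: [1.4, 0.5, -1.5]
opening: 0.0631
gripper_force: 30.0
```

>>> {"op": "send_rows", "data": {
  "deltas": [
    [[0.014, 0.044, 0], 0],
    [[0.028, 0.088, 0], 0],
    [[0.04, 0.125, 0], 0],
    [[0.047, 0.148, 0], 0],
    [[0.0499, 0.1586, 0], 0]
  ]
}}

```text
clock: 5.68
tool_pos: [0.6339, -0.211, 0.178]
orientation: [180.0, 0.0, -0.1]
force: [-1.0, 0.2, -1.1]
opening: 0.0631
gripper_force: 30.0
```

>>> {"op": "send_rows", "data": {
  "deltas": [
    [[0, 0, 0.01], 0],
    [[0, 0, 0.03], 0],
    [[0, 0, 0.05], 0],
    [[0, 0, 0.065], 0],
    [[0, 0, 0.075], 0]
  ]
}}

```text
clock: 6.1
tool_pos: [0.6329, -0.2071, 0.1165]
orientation: [-180.0, 0.1, 0.0]
force: [-0.9, -0.8, -1.3]
opening: 0.0631
gripper_force: 30.0
```

```bash
python3 - <<'E'
from h import *
ss=[ctrl.snapshot(n) for n in("top","side")]
o=ctrl.get_obs();print(o["clock"],o["tool_pos"],o["orientation"],o["opening"],o["gripper_force"],o["force"])
s=ss[1];x=o["tool_pos"]
im=s["color"][:,:,::-1].copy()
for p in proj(s,pts("large_dish",x[0],x[1],x[2]-.079)): cv2.circle(im,tuple(np.int32(p.round())),0,(255,0,0),-1)
q=proj(s,[[.6342,-.2078,.05]])[0].astype(int)
cv2.imwrite("pics/p1.png",np.hstack([cv2.resize(a[q[1]-75:q[1]+55,q[0]-65:q[0]+65],None,fx=3,fy=3,interpolation=2) for a in (s["color"][:,:,::-1],im)]))
E
```

```text
6.2 [ 0.63285586 -0.20731873  0.1165027 ] [-1.79976963e+02  1.71814435e-01  4.16779105e-02] 0.06341017513164966 29.99940337613225 [ 0.0098265  -1.07045756 -1.54136212]
```

View pics/p1.png

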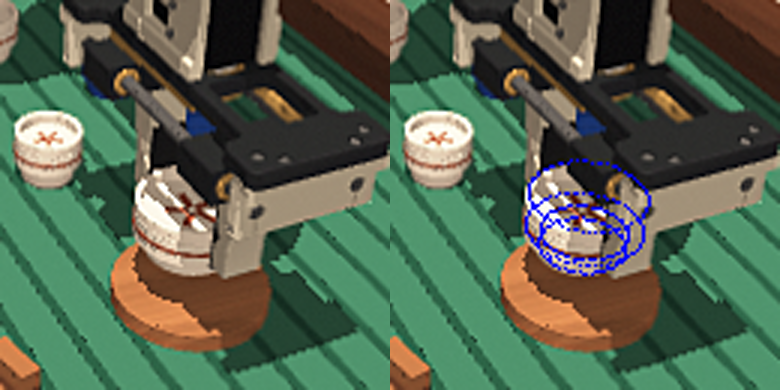

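Dish held over the coaster, matching the model to about 2 mm. Lowering.

>>> {"op": "send_rows", "data": {
  "deltas": [
    [[0, 0, 0.008], 0],
    [[0, 0, 0.016], 0],
    [[0, 0, 0.022], 0],
    [[0, 0, 0.027], 0],
    [[0, 0, 0.029], 0]
  ]
}}

```text
clock: 6.62
tool_pos: [0.6335, -0.2081, 0.0943]
orientation: [-180.0, 0.0, 0.0]
force: [0.1, 0.5, -1.2]
opening: 0.0634
gripper_force: 30.0
```

>>> {"op": "send_rows", "data": {
  "deltas": [
    [[0, 0, 0.001], 0],
    [[0, 0, 0.002], 0],
    [[0, 0, 0.002], 0],
    [[0, 0, 0.002], 0],
    [[0, 0, 0.002], 0]
  ]
}}

```text
clock: 7.03
tool_pos: [0.634, -0.2082, 0.0936]
orientation: [180.0, -0.0, 0.0]
force: [-1.0, 0.0, -2.1]
opening: 0.0633
gripper_force: 30.0
```

>>> {"op": "send_rows", "data": {
  "deltas": [
    [[0, 0, 0.001], 0],
    [[0, 0, 0.002], 0],
    [[0, 0, 0.003], 0],
    [[0, 0, 0.003], 0],
    [[0, 0, 0.003], 0]
  ]
}}

```text
clock: 7.45
tool_pos: [0.6338, -0.2082, 0.0913]
orientation: [180.0, -0.0, 0.0]
force: [-1.5, 0.5, 3.6]
opening: 0.0631
gripper_force: 30.0
```

Contact. Releasing and rising.

>>> {"op": "send_rows", "data": {
  "deltas": [
    [[0, 0, 0], 0],
    [[0, 0, 0], 0],
    [[0, 0, 0], 0],
    [[0, 0, 0], 0],
    [[0, 0, 0], 0]
  ],
  "gripper": 1
}}

```text
clock: 7.87
tool_pos: [0.6339, -0.2082, 0.0908]
orientation: [180.0, 0.0, 0.0]
force: [0.1, -1.1, 0.3]
opening: 0.0865
gripper_force: 0.0
```

>>> {"op": "send_rows", "data": {
  "deltas": [
    [[0, 0, -0.01], 0],
    [[0, 0, -0.03], 0],
    [[0, 0, -0.06], 0],
    [[0, 0, -0.1], 0],
    [[0, 0, -0.14], 0]
  ]
}}

```text
clock: 8.28
tool_pos: [0.6334, -0.2082, 0.2042]
orientation: [180.0, 0.1, 0.0]
force: [1.2, -1.4, 1.1]
opening: 0.0875
gripper_force: 0.0
```

>>> {"op": "send_rows", "data": {
  "deltas": [
    [[0, -0.045, 0], 0],
    [[0, -0.09, 0], 0],
    [[0, -0.135, 0], 0],
    [[0, -0.18, 0], 0],
    [[0, -0.225, 0], 0]
  ]
}}

```text
clock: 8.7
tool_pos: [0.6336, -0.0267, 0.2039]
orientation: [-180.0, -0.1, -0.0]
force: [0.6, 0.5, 0.3]
opening: 0.0875
gripper_force: 0.0
```

```bash
python3 - <<'E'
from h import *
ss=[ctrl.snapshot(n) for n in("top","side")]
o=ctrl.get_obs();print(o["clock"],o["tool_pos"],o["opening"])
for s in ss:
    try: print(fit([s],"large_dish",(.634,-.208),.012))
    except Exception as e: print(e)
a=[cv2.resize(s["color"][q[1]-50:q[1]+50,q[0]-60:q[0]+60,::-1],None,fx=3,fy=3) for s in ss for q in [proj(s,[[.634,-.208,.03]])[0].astype(int)]]
cv2.imwrite("pics/p2.png",np.hstack(a))
E
```

```text
8.8 [ 0.63410338 -0.02378751  0.20396591] 0.0872854263734728
(array([ 0.63122675, -0.20136073]), array([5.70088673e-07, 3.91080391e-07]), [1.8733766633736222])
(array([ 0.62081029, -0.22637821]), array([ 5.64585150e-07, -2.67615718e-07]), [1.706378284723783])
```

View pics/p2.png

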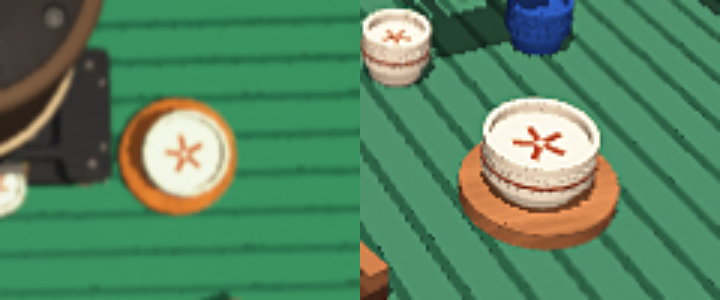

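Large dish sits flat and central on the round coaster (top crop (185,153), side crop (541,150)). Next: the middle dish.

>>> {"op": "send_rows", "data": {
  "deltas": [
    [[0, -0.04, 0], 0],
    [[0, -0.08, 0], 0],
    [[0.001, -0.12, 0.02], 0],
    [[0.0015, -0.145, 0.05], 0],
    [[0.0015, -0.1546, 0.08], 0]
  ]
}}

```text
clock: 9.22
tool_pos: [0.6358, 0.0984, 0.1399]
orientation: [-179.9, -0.2, 0.1]
force: [0.7, -0.3, -1.3]
opening: 0.0877
gripper_force: 0.0
```

>>> {"op": "send_rows", "data": {
  "deltas": [
    [[0, 0, 0], 0],
    [[0, 0, 0], 0],
    [[0, 0, 0], 0],
    [[0, 0, 0], 0],
    [[0, 0, 0], 0]
  ]
}}

```text
clock: 9.63
tool_pos: [0.6358, 0.0949, 0.1406]
orientation: [-180.0, -0.1, -0.0]
force: [0.3, -1.1, 1.1]
opening: 0.0873
gripper_force: 0.0
```

```bash
sed -i 's/else: m=.*/else: m=(c[:,:,0]>c[:,:,1]-15)\&(c[:,:,2]>.55*c[:,:,0])\&(c.max(2)>70)/' h.py; python3 - <<'E'
from h import *
ss=[ctrl.snapshot(n) for n in("top","side")]
for i in range(3):
  o=ctrl.get_obs();print(o["clock"],o["tool_pos"],o["opening"])
for u in ([ss[0]],[ss[1]],ss): print(fit(u,"large_dish",(.634,-.208),.012))
E
```

```text
9.7333 [0.63546223 0.0949209  0.14016511] 0.08791025849673519
9.7333 [0.63546223 0.0949209  0.14016511] 0.08791025849673519
9.7333 [0.63546223 0.0949209  0.14016511] 0.08791025849673519
(array([ 0.63277749, -0.20752451]), array([-1.51867312e-07, -8.90501866e-07]), [1.0406252460172425])
(array([ 0.63185732, -0.20856139]), array([5.05563662e-07, 1.69976602e-08]), [1.0166284483934076])
(array([ 0.63236626, -0.20793241]), array([ 0.18686742,  0.17632316,  0.07004617, -0.29482872]), [1.0404581836703142, 1.0187255410647342])
```

>>> {"op": "send_rows", "data": {
  "deltas": [
    [[0, 0, 0.02], 0],
    [[0, 0, 0.04], 0],
    [[0, 0, 0.06], 0],
    [[0, 0, 0.072], 0],
    [[0, 0, 0.077], 0]
  ]
}}

```text
clock: 10.15
tool_pos: [0.6344, 0.0949, 0.0761]
orientation: [180.0, 0.1, -0.0]
force: [-0.2, 0.5, 0.5]
opening: 0.0879
gripper_force: 0.0
```

>>> {"op": "send_rows", "data": {
  "deltas": [
    [[0, 0, 0], 0],
    [[0, 0, 0], 0],
    [[0, 0, 0], 0],
    [[0, 0, 0], 0],
    [[0, 0, 0], 0]
  ],
  "gripper": 0.5
}}

```text
clock: 10.57
tool_pos: [0.6354, 0.0957, 0.0782]
orientation: [-180.0, -0.1, 0.0]
force: [0.2, -0.6, -0.4]
opening: 0.0597
gripper_force: 0.0
```

>>> {"op": "send_rows", "data": {
  "deltas": [
    [[0, 0, 0], 0],
    [[0, 0, 0], 0],
    [[0, 0, 0], 0],
    [[0, 0, 0], 0],
    [[0, 0, 0], 0]
  ]
}}

```text
clock: 10.98
tool_pos: [0.6352, 0.0956, 0.078]
orientation: [-180.0, -0.0, 0.0]
force: [-1.5, 0.0, 5.2]
opening: 0.0537
gripper_force: 30.0
```

>>> {"op": "send_rows", "data": {
  "deltas": [
    [[0, 0, -0.01], 0],
    [[0, 0, -0.035], 0],
    [[0, 0, -0.07], 0],
    [[0, 0, -0.105], 0],
    [[0, 0, -0.135], 0]
  ]
}}

```text
clock: 11.4
tool_pos: [0.6349, 0.0954, 0.187]
orientation: [180.0, 0.0, 0.0]
force: [0.8, 0.4, -1.5]
opening: 0.0536
gripper_force: 30.0
```

>>> {"op": "send_rows", "data": {
  "deltas": [
    [[0, 0.02, 0], 0],
    [[0, 0.06, 0], 0],
    [[0, 0.105, 0], 0],
    [[0, 0.15, 0], 0],
    [[0, 0.195, 0], 0]
  ]
}}

```text
clock: 11.82
tool_pos: [0.6343, -0.0619, 0.1851]
orientation: [-180.0, 0.0, 0.0]
force: [0.9, -0.4, -1.0]
opening: 0.0532
gripper_force: 30.0
```

>>> {"op": "send_rows", "data": {
  "deltas": [
    [[0, 0.045, 0], 0],
    [[0, 0.09, 0], 0],
    [[-0.001, 0.135, 0], 0],
    [[-0.002, 0.168, 0], 0],
    [[-0.003, 0.1845, 0], 0]
  ]
}}

```text
clock: 12.23
tool_pos: [0.6316, -0.2115, 0.1847]
orientation: [-180.0, 0.1, -0.1]
force: [1.3, -0.1, -0.5]
opening: 0.0536
gripper_force: 30.0
```

>>> {"op": "send_rows", "data": {
  "deltas": [
    [[0, 0, 0.01], 0],
    [[0, 0, 0.03], 0],
    [[0, 0, 0.05], 0],
    [[0, 0, 0.06], 0],
    [[0, 0, 0.06], 0]
  ]
}}

```text
clock: 12.65
tool_pos: [0.6312, -0.2072, 0.1347]
orientation: [-180.0, 0.3, 0.0]
force: [-0.8, -0.6, -2.0]
opening: 0.0535
gripper_force: 30.0
```

```bash
python3 - <<'E'
from h import *
s=ctrl.snapshot("side")
o=ctrl.get_obs();print(o["clock"],o["tool_pos"],o["orientation"],o["opening"],o["gripper_force"],o["force"])
x=o["tool_pos"]
im=s["color"][:,:,::-1].copy()
for p in proj(s,pts("middle_dish",x[0],x[1],x[2]-.078)): cv2.circle(im,tuple(np.int32(p.round())),0,(255,0,0),-1)
q=proj(s,[[.6342,-.2078,.05]])[0].astype(int)
cv2.imwrite("pics/p3.png",np.hstack([cv2.resize(a[q[1]-75:q[1]+55,q[0]-65:q[0]+65],None,fx=3,fy=3,interpolation=2) for a in (s["color"][:,:,::-1],im)]))
E
```

```text
12.7 [ 0.6319969  -0.20740444  0.1361616 ] [-1.79988153e+02  1.51335932e-01  4.27671060e-02] 0.053397407450175974 29.9997480888851 [-0.27964499  0.04437469 -1.38083069]
```

View pics/p3.png

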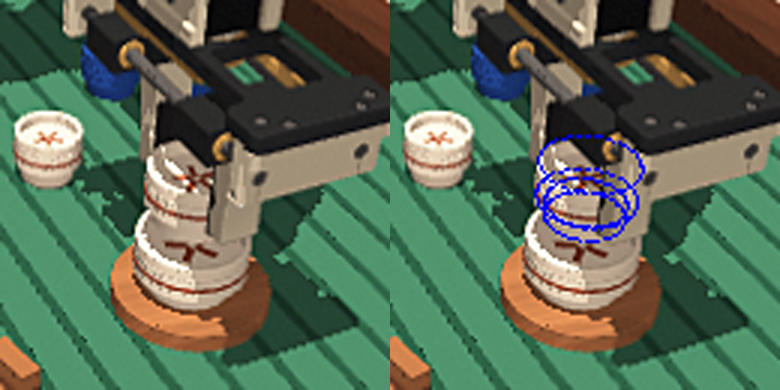

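Middle dish is held centred above the large dish's well. Lowering.

>>> {"op": "send_rows", "data": {
  "deltas": [
    [[0, 0, 0.007], 0],
    [[0, 0, 0.013], 0],
    [[0, 0, 0.018], 0],
    [[0, 0, 0.021], 0],
    [[0, 0, 0.023], 0]
  ]
}}

```text
clock: 13.12
tool_pos: [0.6325, -0.208, 0.1187]
orientation: [-180.0, 0.0, 0.0]
force: [-0.0, -0.1, -1.0]
opening: 0.0533
gripper_force: 30.0
```

>>> {"op": "send_rows", "data": {
  "deltas": [
    [[0, 0, 0.001], 0],
    [[0, 0, 0.002], 0],
    [[0, 0, 0.003], 0],
    [[0, 0, 0.003], 0],
    [[0, 0, 0.003], 0]
  ]
}}

```text
clock: 13.53
tool_pos: [0.6327, -0.2082, 0.1167]
orientation: [180.0, -0.0, 0.0]
force: [0.2, -0.1, -1.3]
opening: 0.0538
gripper_force: 30.0
```

>>> {"op": "send_rows", "data": {
  "deltas": [
    [[0, 0, 0.001], 0],
    [[0, 0, 0.002], 0],
    [[0, 0, 0.002], 0],
    [[0, 0, 0.002], 0],
    [[0, 0, 0.002], 0]
  ]
}}

```text
clock: 13.95
tool_pos: [0.6328, -0.2081, 0.116]
orientation: [180.0, -0.0, 0.0]
force: [-2.4, 0.8, 4.8]
opening: 0.0536
gripper_force: 30.0
```

Contact at the expected seated height. Release, rise, go toward the small dish.

>>> {"op": "send_rows", "data": {
  "deltas": [
    [[0, 0, 0], 0],
    [[0, 0, 0], 0],
    [[0, 0, 0], 0],
    [[0, 0, 0], 0],
    [[0, 0, 0], 0]
  ],
  "gripper": 1
}}

```text
clock: 14.37
tool_pos: [0.6326, -0.2081, 0.1148]
orientation: [180.0, 0.0, 0.0]
force: [0.1, 0.0, -0.3]
opening: 0.0817
gripper_force: 0.0
```

>>> {"op": "send_rows", "data": {
  "deltas": [
    [[0, 0, -0.01], 0],
    [[0, 0, -0.03], 0],
    [[0, 0, -0.06], 0],
    [[0, 0, -0.1], 0],
    [[0, 0, -0.12], 0]
  ]
}}

```text
clock: 14.78
tool_pos: [0.6338, -0.2085, 0.2152]
orientation: [179.9, -0.2, 0.0]
force: [-0.1, 0.0, 0.9]
opening: 0.0878
gripper_force: 0.0
```

>>> {"op": "send_rows", "data": {
  "deltas": [
    [[-0.006, -0.045, 0], 0],
    [[-0.012, -0.09, 0], 0],
    [[-0.019, -0.135, 0], 0],
    [[-0.025, -0.17, 0], 0],
    [[-0.0255, -0.179, 0], 0]
  ]
}}

```text
clock: 15.2
tool_pos: [0.6116, -0.0615, 0.212]
orientation: [-180.0, -0.1, 0.1]
force: [-0.8, -0.2, -0.4]
opening: 0.0877
gripper_force: 0.0
```

>>> {"op": "send_rows", "data": {
  "deltas": [
    [[0, 0, 0.02], 0],
    [[0, 0, 0.05], 0],
    [[0, 0, 0.08], 0],
    [[0, 0, 0.09], 0],
    [[0, 0, 0.09], 0]
  ]
}}

```text
clock: 15.62
tool_pos: [0.611, -0.0652, 0.1371]
orientation: [180.0, 0.2, -0.0]
force: [0.0, -1.2, 0.0]
opening: 0.0877
gripper_force: 0.0
```

```bash
python3 - <<'E'
from h import *
ss=[ctrl.snapshot(n) for n in("top","side")]
o=ctrl.get_obs();print(o["clock"],o["tool_pos"],o["opening"])
R=[(27,12),(27,34)]
PR["middle_dish"]=R  # visible part
for u in ([ss[0]],[ss[1]]):
  # whole stack hull: large + middle
  PR["stk"]=[(24,0),(24,9),(32,12),(32,34),(27,38),(27,60)]
  print(fit(u,"stk",(.633,-.208),.012))
a=[cv2.resize(s["color"][q[1]-50:q[1]+50,q[0]-60:q[0]+60,::-1],None,fx=3,fy=3) for s in ss for q in [proj(s,[[.634,-.208,.03]])[0].astype(int)]]
cv2.imwrite("pics/p4.png",np.hstack(a))
E
```

```text
15.7167 [ 0.61280727 -0.06518074  0.13982929] 0.08768598089788235
(array([ 0.63054617, -0.20722524]), array([-2.64378741e-09, -2.29763117e-07]), [1.0137609094904938])
(array([ 0.63188478, -0.20827295]), array([-1.35439143e-06,  1.02034684e-06]), [1.019932776747275])
```

View pics/p4.png

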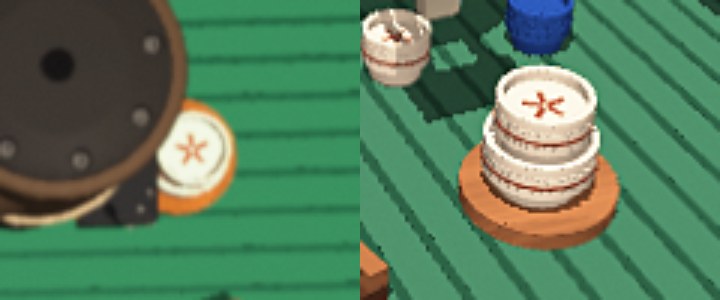

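Middle dish is seated upright in the large one (side crop (547,105)). Descending on the white small dish.

>>> {"op": "send_rows", "data": {
  "deltas": [
    [[0, 0, 0.02], 0],
    [[0, 0, 0.04], 0],
    [[0, 0, 0.06], 0],
    [[0, 0, 0.071], 0],
    [[0, 0, 0.0755], 0]
  ]
}}

```text
clock: 16.13
tool_pos: [0.6124, -0.065, 0.0785]
orientation: [180.0, 0.0, -0.0]
force: [-0.4, 0.6, 0.5]
opening: 0.0875
gripper_force: 0.0
```

>>> {"op": "send_rows", "data": {
  "deltas": [
    [[0, 0, 0], 0],
    [[0, 0, 0], 0],
    [[0, 0, 0], 0],
    [[0, 0, 0], 0],
    [[0, 0, 0], 0]
  ],
  "gripper": 0.4
}}

```text
clock: 16.55
tool_pos: [0.6126, -0.0648, 0.0794]
orientation: [-180.0, -0.1, 0.0]
force: [0.5, 0.3, 0.6]
opening: 0.0594
gripper_force: 0.0
```

>>> {"op": "send_rows", "data": {
  "deltas": [
    [[0, 0, 0], 0],
    [[0, 0, 0], 0],
    [[0, 0, 0], 0],
    [[0, 0, 0], 0],
    [[0, 0, 0], 0]
  ]
}}

```text
clock: 16.97
tool_pos: [0.6123, -0.0649, 0.0788]
orientation: [180.0, -0.0, 0.0]
force: [-0.1, -0.4, 3.8]
opening: 0.0433
gripper_force: 30.0
```

>>> {"op": "send_rows", "data": {
  "deltas": [
    [[0, 0, 0], 0],
    [[0, 0, 0], 0],
    [[0, 0, 0], 0],
    [[0, 0, 0], 0],
    [[0, 0, 0], 0]
  ]
}}

```text
clock: 17.38
tool_pos: [0.6123, -0.0649, 0.0788]
orientation: [180.0, -0.0, 0.0]
force: [-1.0, 0.4, 5.4]
opening: 0.0433
gripper_force: 30.0
```

>>> {"op": "send_rows", "data": {
  "deltas": [
    [[0, 0, -0.01], 0],
    [[0, 0, -0.035], 0],
    [[0, 0, -0.075], 0],
    [[0, 0, -0.12], 0],
    [[0, 0, -0.16], 0]
  ]
}}

```text
clock: 17.8
tool_pos: [0.6119, -0.0649, 0.2082]
orientation: [180.0, 0.0, 0.0]
force: [1.1, -0.1, -1.2]
opening: 0.0431
gripper_force: 30.0
```

>>> {"op": "send_rows", "data": {
  "deltas": [
    [[0.002, 0.015, 0], 0],
    [[0.008, 0.055, 0], 0],
    [[0.015, 0.1, 0], 0],
    [[0.021, 0.145, 0], 0],
    [[0.0254, 0.172, 0], 0]
  ]
}}

```text
clock: 18.22
tool_pos: [0.6324, -0.2052, 0.2064]
orientation: [180.0, 0.0, -0.0]
force: [1.0, 0.0, -0.1]
opening: 0.0431
gripper_force: 30.0
```

>>> {"op": "send_rows", "data": {
  "deltas": [
    [[0, 0.007, 0], 0],
    [[0, 0.007, 0.01], 0],
    [[0, 0.007, 0.03], 0],
    [[0, 0.007, 0.045], 0],
    [[0, 0.007, 0.05], 0]
  ]
}}

```text
clock: 18.63
tool_pos: [0.6311, -0.2068, 0.1636]
orientation: [-179.9, 0.2, 0.0]
force: [-0.6, 0.2, -1.5]
opening: 0.0434
gripper_force: 30.0
```

```bash
python3 - <<'E'
from h import *
s=ctrl.snapshot("side")
o=ctrl.get_obs();print(o["clock"],o["tool_pos"],o["orientation"],o["opening"],o["gripper_force"],o["force"])
x=o["tool_pos"]
im=s["color"][:,:,::-1].copy()
for p in proj(s,pts("small_dish",x[0],x[1],x[2]-.0788)): cv2.circle(im,tuple(np.int32(p.round())),0,(255,0,0),-1)
q=proj(s,[[.6342,-.2078,.06]])[0].astype(int)
cv2.imwrite("pics/p5.png",np.hstack([cv2.resize(a[q[1]-75:q[1]+55,q[0]-65:q[0]+65],None,fx=3,fy=3,interpolation=2) for a in (s["color"][:,:,::-1],im)]))
E
```

```text
18.6833 [ 0.63127446 -0.20692645  0.16378348] [-1.79955907e+02  2.30466453e-01  4.32716151e-02] 0.04312500084196286 29.99966510105878 [-0.41560401 -0.03997017 -0.64220222]
```

View pics/p5.png

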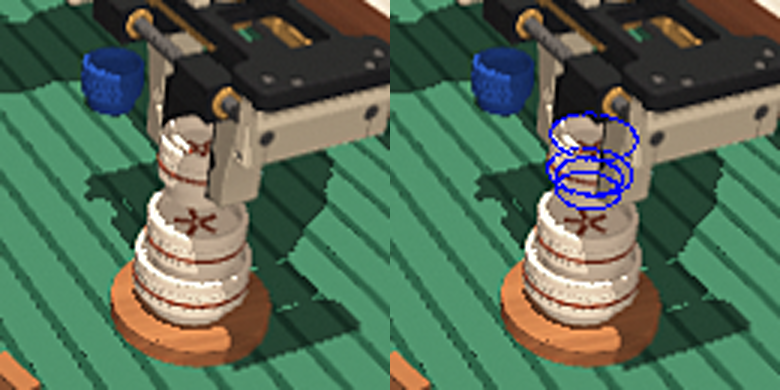

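>>> {"op": "send_rows", "data": {
  "deltas": [
    [[0, 0, 0.007], 0],
    [[0, 0, 0.014], 0],
    [[0, 0, 0.02], 0],
    [[0, 0, 0.024], 0],
    [[0, 0, 0.0265], 0]
  ]
}}

```text
clock: 19.1
tool_pos: [0.6325, -0.208, 0.145]
orientation: [-180.0, 0.0, 0.0]
force: [-0.2, 0.1, -1.0]
opening: 0.043
gripper_force: 30.0
```

>>> {"op": "send_rows", "data": {
  "deltas": [
    [[0, 0, 0.001], 0],
    [[0, 0, 0.002], 0],
    [[0, 0, 0.002], 0],
    [[0, 0, 0.002], 0],
    [[0, 0, 0.002], 0]
  ]
}}

```text
clock: 19.52
tool_pos: [0.6326, -0.2082, 0.144]
orientation: [180.0, -0.0, 0.0]
force: [0.6, -0.3, -1.0]
opening: 0.0432
gripper_force: 30.0
```

>>> {"op": "send_rows", "data": {
  "deltas": [
    [[0, 0, 0.001], 0],
    [[0, 0, 0.0015], 0],
    [[0, 0, 0.0015], 0],
    [[0, 0, 0.0015], 0],
    [[0, 0, 0.0015], 0]
  ]
}}

```text
clock: 19.93
tool_pos: [0.6327, -0.2082, 0.1428]
orientation: [180.0, -0.0, 0.0]
force: [-0.3, 0.1, 1.0]
opening: 0.0431
gripper_force: 30.0
```

>>> {"op": "send_rows", "data": {
  "deltas": [
    [[0, 0, 0.0005], 0],
    [[0, 0, 0.0005], 0],
    [[0, 0, 0.0005], 0],
    [[0, 0, 0.0005], 0],
    [[0, 0, 0.0005], 0]
  ]
}}

```text
clock: 20.35
tool_pos: [0.6327, -0.2082, 0.1428]
orientation: [180.0, -0.0, 0.0]
force: [-0.6, 0.8, 5.1]
opening: 0.0434
gripper_force: 30.0
```

>>> {"op": "send_rows", "data": {
  "deltas": [
    [[0, 0, 0], 0],
    [[0, 0, 0], 0],
    [[0, 0, 0], 0],
    [[0, 0, 0], 0],
    [[0, 0, 0], 0]
  ],
  "gripper": 0.9
}}

```text
clock: 20.77
tool_pos: [0.6325, -0.2081, 0.1419]
orientation: [-180.0, 0.0, 0.0]
force: [-0.3, -0.1, 0.5]
opening: 0.0708
gripper_force: 0.0
```

>>> {"op": "send_rows", "data": {
  "deltas": [
    [[0, 0, 0], 0],
    [[0, 0, 0], 0],
    [[0, 0, -0.02], 0],
    [[0, 0, -0.06], 0],
    [[0, 0, -0.1], 0]
  ]
}}

```text
clock: 21.18
tool_pos: [0.6317, -0.208, 0.2217]
orientation: [-180.0, 0.2, 0.0]
force: [1.4, -0.5, -0.0]
opening: 0.0789
gripper_force: 0.0
```

>>> {"op": "send_rows", "data": {
  "deltas": [
    [[-0.02, -0.04, 0], 0],
    [[-0.04, -0.08, 0], 0],
    [[-0.06, -0.12, 0], 0],
    [[-0.08, -0.16, 0], 0],
    [[-0.1, -0.2, 0], 0]
  ]
}}

```text
clock: 21.6
tool_pos: [0.5516, -0.047, 0.2223]
orientation: [-180.0, -0.0, -0.0]
force: [0.8, 0.9, 0.7]
opening: 0.0789
gripper_force: 0.0
```

>>> {"op": "send_rows", "data": {
  "deltas": [
    [[-0.02, -0.04, 0], 0],
    [[-0.04, -0.08, 0], 0],
    [[-0.06, -0.12, 0], 0],
    [[-0.0755, -0.155, 0], 0],
    [[-0.0755, -0.1616, 0], 0]
  ]
}}

```text
clock: 22.02
tool_pos: [0.4904, 0.084, 0.2227]
orientation: [-179.9, -0.0, 0.2]
force: [-0.9, 0.0, -0.1]
opening: 0.0787
gripper_force: 0.0
```

>>> {"op": "send_rows", "data": {
  "deltas": [
    [[0, 0, 0.03], 0],
    [[0, 0, 0.06], 0],
    [[0, 0, 0.09], 0],
    [[0, 0, 0.1], 0],
    [[0, 0, 0.1], 0]
  ]
}}

```text
clock: 22.43
tool_pos: [0.4912, 0.0804, 0.1404]
orientation: [179.9, 0.2, -0.0]
force: [-0.3, -0.6, 0.9]
opening: 0.079
gripper_force: 0.0
```

```bash
python3 - <<'E'
from h import *
ss=[ctrl.snapshot(n) for n in("top","side")]
o=ctrl.get_obs();print(o["clock"],o["tool_pos"],o["opening"])
PR["stk"]=[(24,0),(24,9),(32,12),(32,34),(27,38),(27,60),(22,64),(22,86)]
for u in ([ss[0]],[ss[1]]):
  print(fit(u,"stk",(.633,-.208),.012))
print(fit([ss[1]],"lid",(.492,.081)))
a=[cv2.resize(s["color"][q[1]-50:q[1]+50,q[0]-60:q[0]+60,::-1],None,fx=3,fy=3) for s in ss for q in [proj(s,[[.634,-.208,.05]])[0].astype(int)]]
cv2.imwrite("pics/p6.png",np.hstack(a))
E
```

```text
22.5333 [0.49267682 0.08113263 0.14279763] 0.07895220360646048
(array([ 0.63281428, -0.20822142]), array([-1.02551439e-07, -2.54137973e-07]), [1.0387651621951244])
(array([ 0.6321877 , -0.20793375]), array([-1.07976632e-06, -2.37906559e-06]), [1.0248162443042113])
(array([0.49190654, 0.07992922]), array([-3.27259357e-07,  9.74411307e-08]), [1.0899573913982126])
```

View pics/p6.png

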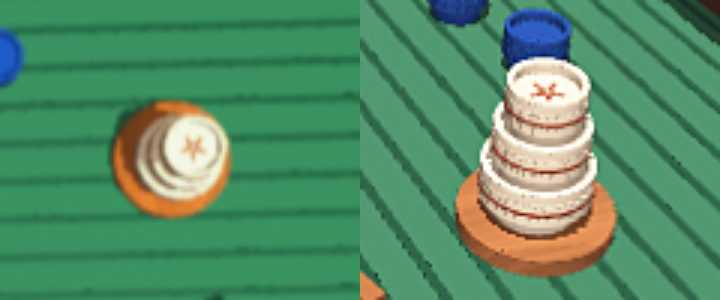

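All three dishes are seated and coaxial (side crop (547,95)). Now the lid.

>>> {"op": "send_rows", "data": {
  "deltas": [
    [[0, 0, 0.02], 0],
    [[0, 0, 0.04], 0],
    [[0, 0, 0.06], 0],
    [[0, 0, 0.071], 0],
    [[0, 0, 0.076], 0]
  ]
}}

```text
clock: 22.95
tool_pos: [0.4924, 0.0811, 0.0813]
orientation: [180.0, -0.0, -0.0]
force: [-1.3, -0.2, -0.7]
opening: 0.079
gripper_force: 0.0
```

>>> {"op": "send_rows", "data": {
  "deltas": [
    [[0, 0, 0], 0],
    [[0, 0, 0], 0],
    [[0, 0, 0], 0],
    [[0, 0, 0], 0],
    [[0, 0, 0], 0]
  ],
  "gripper": 0.1
}}

```text
clock: 23.37
tool_pos: [0.4925, 0.0813, 0.082]
orientation: [-180.0, -0.1, 0.0]
force: [0.8, 0.7, -0.2]
opening: 0.0512
gripper_force: 0.0
```

>>> {"op": "send_rows", "data": {
  "deltas": [
    [[0, 0, 0], 0],
    [[0, 0, 0], 0],
    [[0, 0, 0], 0],
    [[0, 0, 0], 0],
    [[0, 0, 0], 0]
  ]
}}

```text
clock: 23.78
tool_pos: [0.4921, 0.0812, 0.0814]
orientation: [180.0, 0.0, 0.0]
force: [-0.1, 0.1, 0.1]
opening: 0.0177
gripper_force: 2.1
```

>>> {"op": "send_rows", "data": {
  "deltas": [
    [[0, 0, 0], 0],
    [[0, 0, 0], 0],
    [[0, 0, 0], 0],
    [[0, 0, 0], 0],
    [[0, 0, 0], 0]
  ]
}}

```text
clock: 24.2
tool_pos: [0.4921, 0.0812, 0.0814]
orientation: [180.0, 0.0, 0.0]
force: [-0.4, 0.7, -0.2]
opening: 0.0171
gripper_force: 30.0
```

>>> {"op": "send_rows", "data": {
  "deltas": [
    [[0, 0, -0.01], 0],
    [[0, 0, -0.035], 0],
    [[0, 0, -0.075], 0],
    [[0, 0, -0.12], 0],
    [[0, 0, -0.16], 0]
  ]
}}

```text
clock: 24.62
tool_pos: [0.4919, 0.081, 0.2117]
orientation: [180.0, -0.0, 0.0]
force: [0.7, 0.5, -0.8]
opening: 0.0169
gripper_force: 30.0
```

>>> {"op": "send_rows", "data": {
  "deltas": [
    [[0.01, 0.02, -0.005], 0],
    [[0.026, 0.054, -0.01], 0],
    [[0.044, 0.091, -0.01], 0],
    [[0.062, 0.128, -0.01], 0],
    [[0.08, 0.165, -0.01], 0]
  ]
}}

```text
clock: 25.03
tool_pos: [0.5565, -0.0521, 0.2184]
orientation: [-180.0, -0.1, 0.0]
force: [0.5, 0.3, -0.5]
opening: 0.0172
gripper_force: 30.0
```

>>> {"op": "send_rows", "data": {
  "deltas": [
    [[0.018, 0.037, 0], 0],
    [[0.036, 0.074, 0], 0],
    [[0.054, 0.111, 0], 0],
    [[0.07, 0.144, 0], 0],
    [[0.08, 0.165, 0], 0]
  ]
}}

```text
clock: 25.45
tool_pos: [0.6208, -0.1854, 0.2176]
orientation: [180.0, 0.0, -0.1]
force: [0.4, 0.5, -0.7]
opening: 0.0173
gripper_force: 30.0
```

>>> {"op": "send_rows", "data": {
  "deltas": [
    [[0.008, 0.018, 0], 0],
    [[0.0156, 0.0317, 0.005], 0],
    [[0.0156, 0.0317, 0.015], 0],
    [[0.0156, 0.0317, 0.025], 0],
    [[0.0156, 0.0317, 0.03], 0]
  ]
}}

```text
clock: 25.87
tool_pos: [0.6317, -0.2073, 0.1916]
orientation: [-180.0, 0.1, 0.0]
force: [-0.5, -0.4, -1.6]
opening: 0.0174
gripper_force: 30.0
```

```bash
python3 - <<'E'
from h import *
s=ctrl.snapshot("side")
o=ctrl.get_obs();print(o["clock"],o["tool_pos"],o["orientation"],o["opening"],o["gripper_force"],o["force"])
x=o["tool_pos"]
im=s["color"][:,:,::-1].copy()
for p in proj(s,pts("lid",x[0],x[1],x[2]-.0814)): cv2.circle(im,tuple(np.int32(p.round())),0,(255,0,0),-1)
q=proj(s,[[.6342,-.2078,.08]])[0].astype(int)
cv2.imwrite("pics/p7.png",np.hstack([cv2.resize(a[q[1]-75:q[1]+55,q[0]-65:q[0]+65],None,fx=3,fy=3,interpolation=2) for a in (s["color"][:,:,::-1],im)]))
E
```

```text
25.9167 [ 0.63143851 -0.20712776  0.1912062 ] [-1.79955481e+02  1.71197279e-01  3.37169059e-02] 0.01721171026434995 29.99987483024597 [-0.53252891  0.8932621  -2.13665939]
```

View pics/p7.png

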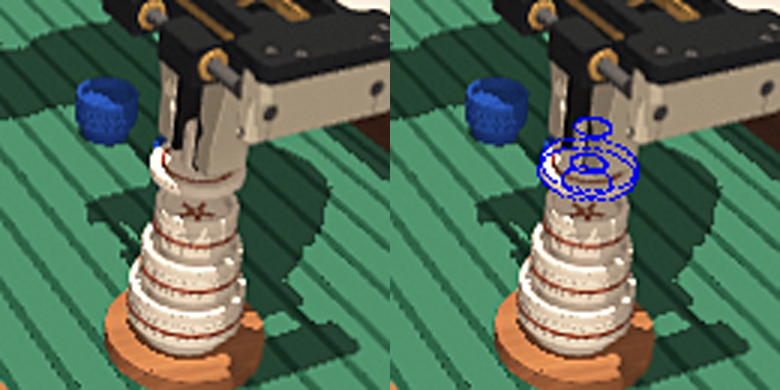

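Lid is level and centred over the small dish. Lowering.

>>> {"op": "send_rows", "data": {
  "deltas": [
    [[0, 0, 0.006], 0],
    [[0, 0, 0.012], 0],
    [[0, 0, 0.017], 0],
    [[0, 0, 0.02], 0],
    [[0, 0, 0.0215], 0]
  ]
}}

```text
clock: 26.33
tool_pos: [0.6325, -0.2079, 0.1757]
orientation: [-180.0, 0.0, 0.0]
force: [0.0, 0.2, -1.0]
opening: 0.0169
gripper_force: 30.0
```

>>> {"op": "send_rows", "data": {
  "deltas": [
    [[0, 0, 0.0005], 0],
    [[0, 0, 0.001], 0],
    [[0, 0, 0.001], 0],
    [[0, 0, 0.001], 0],
    [[0, 0, 0.001], 0]
  ]
}}

```text
clock: 26.75
tool_pos: [0.6327, -0.2083, 0.1756]
orientation: [180.0, -0.0, 0.0]
force: [0.2, 0.2, -0.4]
opening: 0.0168
gripper_force: 30.0
```

>>> {"op": "send_rows", "data": {
  "deltas": [
    [[0, 0, 0.0005], 0],
    [[0, 0, 0.001], 0],
    [[0, 0, 0.001], 0],
    [[0, 0, 0.001], 0],
    [[0, 0, 0.001], 0]
  ]
}}

```text
clock: 27.17
tool_pos: [0.6326, -0.2082, 0.1746]
orientation: [-180.0, 0.0, 0.0]
force: [1.5, -0.2, -0.6]
opening: 0.0173
gripper_force: 30.0
```

>>> {"op": "send_rows", "data": {
  "deltas": [
    [[0, 0, 0.0005], 0],
    [[0, 0, 0.001], 0],
    [[0, 0, 0.001], 0],
    [[0, 0, 0.001], 0],
    [[0, 0, 0.001], 0]
  ]
}}

```text
clock: 27.58
tool_pos: [0.6328, -0.2083, 0.1744]
orientation: [180.0, -0.0, 0.0]
force: [-0.8, 0.6, 5.7]
opening: 0.0166
gripper_force: 30.0
```

Contact. Release, rise and clear away.

>>> {"op": "send_rows", "data": {
  "deltas": [
    [[0, 0, 0], 0],
    [[0, 0, 0], 0],
    [[0, 0, 0], 0],
    [[0, 0, 0], 0],
    [[0, 0, 0], 0]
  ],
  "gripper": 0.6
}}

```text
clock: 28.0
tool_pos: [0.6325, -0.2082, 0.1735]
orientation: [-180.0, 0.0, 0.0]
force: [-0.2, -0.0, -0.2]
opening: 0.0448
gripper_force: 0.0
```

>>> {"op": "send_rows", "data": {
  "deltas": [
    [[0, 0, 0], 0],
    [[0, 0, -0.005], 0],
    [[0, 0, -0.025], 0],
    [[0, 0, -0.06], 0],
    [[0, 0, -0.09], 0]
  ]
}}

```text
clock: 28.42
tool_pos: [0.6325, -0.2083, 0.2467]
orientation: [180.0, 0.1, 0.0]
force: [0.8, 0.1, 0.7]
opening: 0.0525
gripper_force: 0.0
```

>>> {"op": "send_rows", "data": {
  "deltas": [
    [[0, -0.04, 0], 0],
    [[0, -0.08, 0], 0],
    [[0, -0.12, 0], 0],
    [[0, -0.16, 0], 0],
    [[0, -0.18, 0], 0]
  ]
}}

```text
clock: 28.83
tool_pos: [0.6326, -0.0614, 0.2464]
orientation: [-180.0, -0.0, 0.1]
force: [0.7, -1.6, 0.1]
opening: 0.0524
gripper_force: 0.0
```

>>> {"op": "send_rows", "data": {
  "deltas": [
    [[0, 0, 0], 0],
    [[0, 0, 0], 0],
    [[0, 0, 0], 0],
    [[0, 0, 0], 0],
    [[0, 0, 0], 0]
  ]
}}

```text
clock: 29.25
tool_pos: [0.6326, -0.0652, 0.2457]
orientation: [180.0, 0.0, -0.1]
force: [-0.4, -0.2, -0.6]
opening: 0.0525
gripper_force: 0.0
```

```bash
python3 - <<'E'
from h import *
ss=[ctrl.snapshot(n) for n in("top","side")]
o=ctrl.get_obs();print(o["clock"],o["tool_pos"],o["opening"])
PR["k"]=[(25,0),(25,6),(9,6),(9,28)]
a=[]
for s in ss:
    q=proj(s,[[.634,-.208,.07]])[0].astype(int);im=s["color"][:,:,::-1].copy()
    for p in proj(s,pts("lid",.6326,-.2082,.093)): cv2.circle(im,tuple(np.int32(p.round())),0,(255,0,0),-1)
    for b in (s["color"][:,:,::-1],im): a.append(cv2.resize(b[q[1]-50:q[1]+50,q[0]-50:q[0]+50],None,fx=2.8,fy=2.8))
cv2.imwrite("pics/p8.png",np.vstack([np.hstack(a[:2]),np.hstack(a[2:])]))
E
```

```text
29.35 [ 0.63256189 -0.06505921  0.24565581] 0.05255297742982531
```

View pics/p8.png

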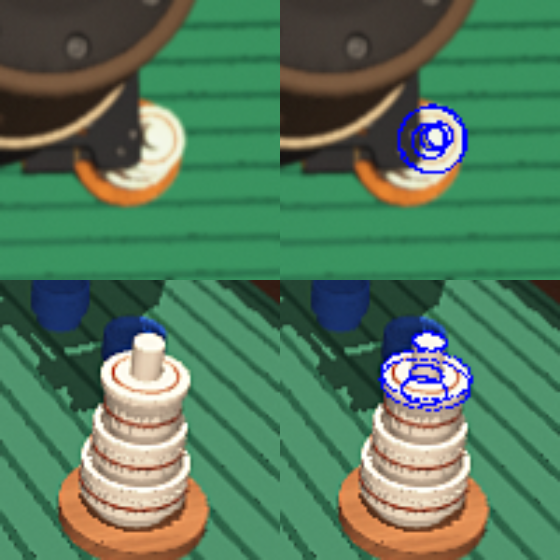

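The lid lies flat on the stack, knob up (side crop (148,380)), and matches its seated model. The robot is clear, so I'm handing in.

```bash
python3 -c "
from plant import ctrl
print(ctrl.close_job())"
```

```text
the job is handed in; nothing more can be done
None
```

The large, middle and small white dishes are stacked on the round coaster with the lid flat on top, knob up. The job is handed in at about 29 s on the robot's clock; the hand-in returned no verdict.

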